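# Turn the dry-block heater up four clicks

### The job

Turn the click-stop dial on top of the dry-block heater exactly four clicks up (clockwise seen from above) from where it stands, by pushing the orange side of its raised tab with a fingertip. Do not pinch the tab and do not shove or lift the heater; leave the things around it alone.

Things in the scene. Friction and masses are not known exactly. Their poses are not given: they have to be found in the camera images.
- heater: White dry-block heater, 260 x 150 mm in plan, flat top 70 mm above the worktop, about 3 kg, loose on rubber feet. Origin: centre of its underside; +x points from the dial end to the end with the orange tube block (which spans x 40 to 106 mm, its top 103 mm above the worktop), z up. Dial axis at x = -68 mm, y = 0. Eight black ticks round the dial, one per click position.
- dial_axis (a point): Point fixed to the heater on the dial's vertical turning axis, level with the upper face of the dial disc (84 mm above the worktop). The dial is a black disc of 92 mm diameter, 10 mm thick, flat but for the tab and a 2 mm hub cap.
- tab (a point): Top centre of the raised tab on the dial, 33 mm from the dial axis, 24 mm above the disc (108 mm above the worktop); goes round with the dial. The tab is an upright radial fin: 24 mm long radially (21 to 45 mm from the axis), 16 mm thick along the turning direction; orange on the half that trails, grey on the half that leads, when the dial is turned up.
- rim_mark (a point): Outer end of the white line on the disc, at the disc's rim, 46 mm from the dial axis in the tab's direction; it goes round with the dial.
- tab_orange: Orange half of the tab: 24 mm radially (its x, pointing outwards), 8 mm thick (its y), 24 mm high; origin at the centre of its foot on the disc. Its flat outer face looks against the turning-up direction: push there.
- tab_grey: Grey half of the tab, same size, 8 mm ahead of the orange half in the turning-up direction; origin at the centre of its foot.
- dial (a joint): Dial angle in rad, growing clockwise from above (up). Click positions at 0, 0.524, 1.047 .. 3.665 (eight, 30 degrees apart); end stops 0.12 beyond. In the heater's frame the tab lies at angle 1.833 minus this value, counter-clockwise from +x. Starts resting on the first, second or third position. About 3 to 4 N at the tab starts a click; past midway the dial springs on to the next and stays.
- timer: White kitchen-type timer, 64 x 66 x 19 mm, a bystander. Origin: centre of its underside.
- orange_cap_bottle: Small clear bottle with an orange cap, 62 mm diameter, 120 mm high, a bystander. Origin: centre of its underside.
- marker: Black-capped marker pen lying flat, 134 mm long along its y, 12 mm thick, a bystander. Origin: centre of its underside.
- petri_dish: Petri dish, 92 mm diameter, 15 mm high, a bystander. Origin: centre of its underside.

How it is judged:
By the outcome, as a careful person would: the job done as asked, in the order asked, and still so for the second after the job is handed in, with the robot touching nothing.
It also fails if it takes over 51 s, if anything falls off the work surface, if the arm or the gripper's body presses on something with over 40 N, if the wrist force passes 120 N, or if a joint passes its speed limit or range.

### The arm

A 6-joint arm with a two-finger parallel gripper is mounted at the origin on a cart in front of the work surface, level with it; the furniture and walls round the work are solid. World frame = base frame: x ahead of the robot, y to its left, z up, the work surface at z = 0. Lengths are in m, angles in rad, forces in N, time in s.
With the tool pointing down it reaches from about 0.225 to 0.875 m from the base axis. Payload 3.4 kg.
Tool frame: the origin (TCP) lies at the very end of the fingers, on their centre line; the grasp point (between the pads) lies 19 mm behind it; x points along the fingers, z is the direction in which the jaws open and shut, and the axes are right-handed (so a half turn about x gives the same grasp; the last joint's range is limited). The gripper opens to 85 mm and grips with 20 to 120 N. Pads are 22 mm wide; open, the fingers measure 114 mm over their backs; the gripper's body (76 mm by 85 mm) begins 54 mm behind the grasp point. The pads swing forward as they close: fully open they stand 13 mm farther back than shut.
Start: joints at [1.087, 0.276, 1.505, -0, 1.361, -0.121], TCP at [0.204, 0.538, 0.231] pointing down, gripper open.
Joint ranges: [-2.89, 2.89], [-0.75, 2.08], [0.22, 2.7], [-1.18, 4.32], [0.11, 2.71], [-2.7, 2.7]. Speed limits (rad/s): [2.57, 2.57, 3.14, 3.14, 3.14, 3.14].

### API

Orientations are given as a unit quaternion [w, x, y, z].
In Python, from rig import manip, viewer, finder gives the robot as it stands.
- The arm moves only by the tool move_arm, never from a script. Its argument "rows" is a list of rows, each a list of 3 entries, a list of its own where there are three numbers: the shift along the tool's x, y, z in mm, then the turn about the tool's x in rad, then the finger opening in mm, from 0 to 85.4. A call has 1 to 8 rows; each row is the pose to reach, as a shift and turn from the pose measured when the call began, along the tool's axes at that moment; what a row does not reach only later rows make up. A row lasts 1/12 s, in which the tool goes at most 41.7 mm and 7.16 degrees, less where a joint would pass 70% of its speed; a pose out of reach is approached as far as the arm can. A call with a gripper value outside its range is refused whole. The fingers move at their own pace and stop on an object; "force" is the grip in N (left out, the last holds). Time passes only in rows, so rows that repeat a pose let the fingers close. It gives the time, the measured TCP pose, the force and the opening at its end, in the units of the state.
- manip.get_state(): the state, without advancing time (a new reading comes with each control period).
- viewer.get_image(name): name is "side" or "top" or "wrist"; returns the picture (420x560x3 uint8, red, green, blue); there is no depth.
- viewer.get_calibration(name): a dict with "mtx" (3x3 intrinsics, pixels), "R" (3x3) and "t" (3): a world point X has camera coordinates R X + t. Camera axes: x right, y down, z forward; pixel columns grow to the right and rows downward; lengths in m; the calibration is good to about 2 mm. A picture is of the moment at which its call begins: read the wrist's pose just before it. get_calibration takes no time and is no camera call; for the wrist camera it gives the pose at the moment of the call.
- manip.sign_off(): hands the job in, once; it reports no verdict.
Trained networks look in the newest picture that a camera, given by its name, has taken for a name from the list of things; names that differ only in an ending like _2 or _b are one class to them, and where a whole thing is asked for, a point or a joint stands for the part that bears it (a point fixed in the world has none). Each returns a list of dicts, best first, with "score" (0 to 1); they miss things now and then, are a little off and sometimes report something else, mostly with a low value. They report only what shows in the picture. A call takes as long as a camera call.
- finder.look_for(target, camera): "centre" ([column, row] in pixels, amid what is visible of it).
- finder.trace(target, camera): "mask" (420x560 bool, what is visible of it) and "centre" ([column, row] in pixels, amid what is visible of it).
The state is a dict: "clock": time; "qpos": joint angles; "qd": joint speeds; "effort": joint torques, N m; "position": TCP position; "ee_rot": TCP orientation; "contact_force": force on the tool from outside, world axes, zero at the start; "moment": the same for the moment, N m; "width": finger opening in m.
Only numpy, scipy, OpenCV 4.12 (cv2) and the standard library are available. Lean on these libraries where they do the work, as an engineer would, in place of code of your own. Each camera call takes 0.05 s, during which the arm holds its last target.

## Working session

There is one attempt and no reset: what is moved stays moved. The work goes in short steps, Python scripts to look and compute and a tool call to move; the robot and the scene stay as the last step left them, time stands still between calls to the robot, and variables do not carry over. Pictures are saved under pics/ and viewed, and the job is handed in when it is done.

Besides the shell and the picture viewer there is one more tool, called after "Emit:" as name([rows], argument=value, ...), one row to a line, values as JSON. move_arm: Moves the arm, as the interface text tells. Its arguments: {"type":"object","properties":{"rows":{"type":"array"},"force":{"type":"number"}},"required":["rows"]}

```bash
mkdir -p pics; ls; python3 - <<'E'
from rig import manip, viewer, finder
import cv2,numpy as np
s=manip.get_state()
for k in s: print(k,np.round(s[k],4))
for c in ["side","top","wrist"]:
    im=viewer.get_image(c); cv2.imwrite(f"pics/{c}0.png",im[:,:,::-1])
    for n in ["dial_axis","tab","rim_mark","tab_orange","tab_grey","heater"]:
        try: r=finder.look_for(n,c)
        except Exception as e: r=e
        print(c,n,[(np.round(q["centre"],1).tolist(),round(q["score"],2)) for q in r[:2]] if isinstance(r,list) else r)
print(manip.get_state()["clock"])
E
```

```text
pics
clock 0.0
qpos [ 1.087   0.2766  1.5061  0.      1.3607 -0.121 ]
qd [ 0.0001  0.     -0.      0.0002  0.     -0.0007]
effort [ 1.20000e-03 -4.16772e+01 -2.45802e+01 -3.00000e-04  1.11000e-02
  0.00000e+00]
position [0.2038 0.5371 0.2304]
ee_rot [ 0.5814 -0.4019  0.5826  0.4013]
contact_force [-1.0767 -0.4747 -0.2955]
moment [ 0.0045 -0.0269  0.0449]
width 0.0852
side dial_axis [([210.7, 195.9], 0.73)]
side tab [([233.0, 187.5], 0.61)]
side rim_mark [([232.9, 187.2], 0.71)]
side tab_orange []
side tab_grey []
side heater [([207.8, 201.6], 0.79)]
top dial_axis [([395.5, 166.4], 0.77)]
top tab [([390.3, 190.9], 0.89)]
top rim_mark [([389.8, 194.3], 0.83)]
top tab_orange [([379.3, 184.4], 0.43)]
top tab_grey [([281.2, 197.4], 0.6)]
top heater [([398.6, 165.2], 0.65)]
wrist dial_axis []
wrist tab []
wrist rim_mark []
wrist tab_orange []
wrist tab_grey []
wrist heater []
1.05
```

View pics/top0.png

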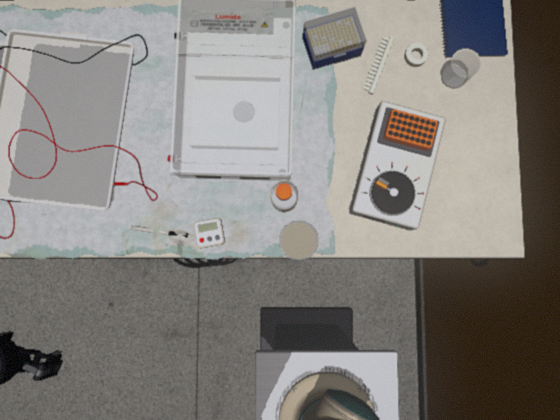

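View pics/side0.png

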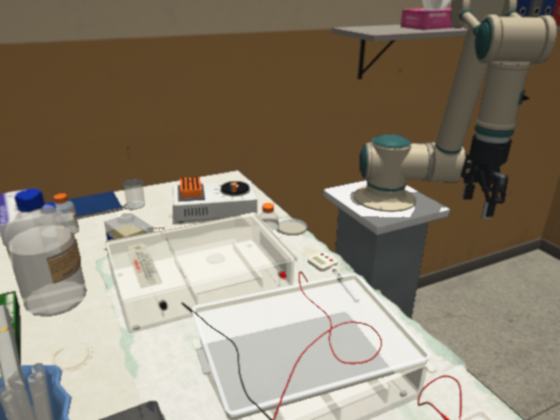

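```bash
python3 - <<'E'
import cv2
im=cv2.imread("pics/top0.png")
cv2.imwrite("pics/topz.png",cv2.resize(im[110:260,320:480],None,fx=4,fy=4,interpolation=cv2.INTER_CUBIC))
im=cv2.imread("pics/side0.png")
cv2.imwrite("pics/sidez.png",cv2.resize(im[140:260,130:290],None,fx=4,fy=4,interpolation=cv2.INTER_CUBIC))
E
```

```text
(no output)
```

View pics/topz.png

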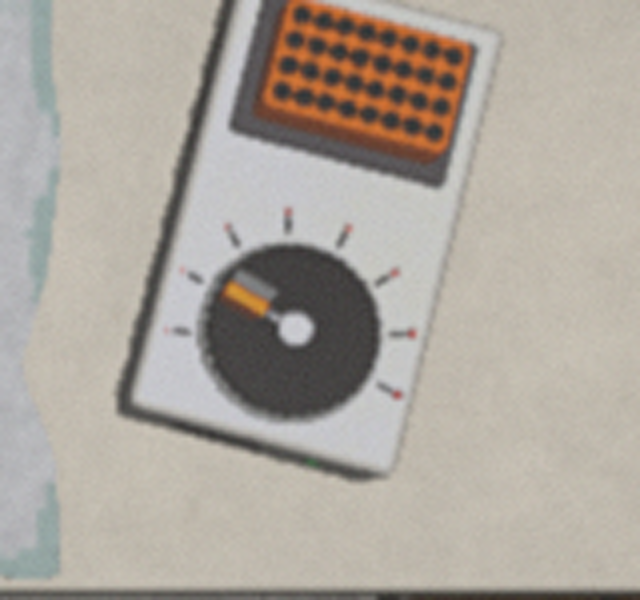

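View pics/sidez.png

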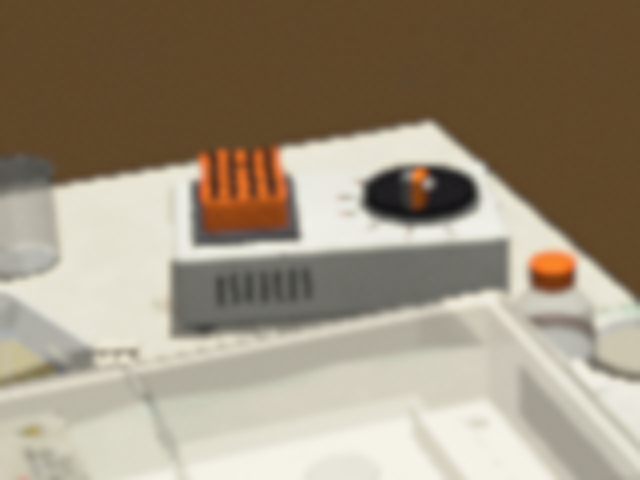

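The top view shows the heater at lower right, with the dial hub at about pixel (394,192). The tab is up-left of the hub at (382,183), with its orange side facing lower-left. It sits on the second tick, so the target is the sixth tick. Next I'll work out where this is in world coordinates.

```bash
cat > h.py <<'E'
from rig import manip, viewer, finder
import cv2,numpy as np
from scipy.spatial.transform import Rotation as Ro
def ray(cal,px,z):
    K,R,t=[np.array(cal[k]) for k in("mtx","R","t")]
    d=R.T@np.linalg.inv(K)@np.array([px[0],px[1],1.]); o=-R.T@t
    return o+d*(z-o[2])/d[2]
def proj(cal,X):
    K,R,t=[np.array(cal[k]) for k in("mtx","R","t")]
    p=K@(R@np.array(X)+t); return p[:2]/p[2]
def pose():
    s=manip.get_state(); q=np.array(s["ee_rot"]); return np.array(s["position"]),Ro.from_quat(q[[1,2,3,0]]).as_matrix(),s
E
python3 - <<'E'
from h import *
c=viewer.get_calibration("top")
hub=ray(c,[320+295/4,110+328/4],.086); print("hub",hub)
# heater top corners in crop coords (approx)
for p,z in [((132,405),.07),((390,475),.07),((503,38),.07),((245,297/4),.07)]:
    print(ray(c,[320+p[0]/4,110+p[1]/4],z))
tab=ray(c,[320+247/4,110+295/4-2],.108);print("tab",tab, np.degrees(np.arctan2(*(tab-hub)[[1,0]])))
for p in [(180,330),(193,277),(232,235),(288,220),(345,235),(388,278),(403,333),(390,390)]:
    v=ray(c,[320+p[0]/4,110+p[1]/4],.07)-hub; print(np.degrees(np.arctan2(v[1],v[0])),np.linalg.norm(v[:2]))
p,R,s=pose(); print(p,"\n",R)
w=viewer.get_calibration("wrist"); Rw=np.array(w["R"]);o=-Rw.T@np.array(w["t"]); print("cam in tool",R.T@(o-p)," fwd",R.T@Rw[2], "right",R.T@Rw[0])
for n in ["timer","orange_cap_bottle","petri_dish","marker"]:
    r=finder.look_for(n,"top"); print(n,[(ray(c,q["centre"],.0).round(3).tolist(),round(q["score"],2)) for q in r[:2]])
E
```

```text
hub [ 0.49839639 -0.14235229  0.086     ]
[ 0.45836319 -0.0563364   0.07      ]
[ 0.4201904 -0.1955177  0.07     ]
[ 0.66299271 -0.26608229  0.07      ]
[ 0.64238806 -0.12217705  0.07      ]
tab [ 0.51728325 -0.11236111  0.108     ] 57.79945767870801
88.95251634885636 0.0590897940867616
59.421665258390576 0.05966617153612069
28.761429095372222 0.06122523014499156
-1.410391285928613 0.06204012343045137
-31.308332567506316 0.06279712722433717
-61.80391446812346 0.06298160964988843
-90.57518437716624 0.06274614593906509
-120.29046116973635 0.06327880657257072
[0.20409099 0.5376167  0.2313486 ] 
 [[ 7.23177392e-05 -9.34902692e-01  3.54904144e-01]
 [ 1.27158158e-04  3.54904151e-01  9.34902683e-01]
 [-9.99999989e-01 -2.24810910e-05  1.44546370e-04]]
cam in tool [-0.14255099  0.07080056 -0.00039813]  fwd [ 9.59887091e-01 -2.80386743e-01 -2.17560122e-04] right [-3.71163450e-05 -9.02993953e-04  9.99999592e-01]
timer [([0.409, 0.264, 0.0], 0.76)]
orange_cap_bottle [([0.5, 0.091, 0.0], 0.62), ([0.529, -0.127, 0.0], 0.25)]
petri_dish [([0.58, -0.174, -0.0], 0.54), ([0.513, -0.158, 0.0], 0.27)]
marker [([0.422, 0.405, 0.0], 0.79), ([0.507, -0.157, 0.0], 0.58)]
```

```bash
cat >> h.py <<'E'
HUB=np.array([.4984,-.1424])
def tgt(phi,back,r,z):
    a=np.radians(phi);u=np.array([np.cos(a),np.sin(a)]);t=np.array([u[1],-u[0]])
    return np.r_[HUB+r*u-t*back,z],phi
def delta(P,yaw):
    p,R,s=pose(); d=R.T@(np.array(P)-p)*1000
    y=np.arctan2(R[1,2],R[0,2]); turn=(y-np.radians(yaw)+np.pi)%(2*np.pi)-np.pi
    return d.round(1),round(turn,3)
E
python3 -c "
from h import *
P=tgt(59.5,.040,.034,.19);print(P,delta(*P))"
```

```text
(array([ 0.48119114, -0.09280307,  0.19      ]), 59.5) (array([  41.3, -482.8, -491.1]), np.float64(0.17))
```

Emit:
move_arm([
  [[0,-160,-160],0.17,0],
  [[0,-160,-160],0.17,0],
  [[0,-160,-160],0.17,0],
  [[0,-160,-160],0.17,0],
  [[0,-160,-160],0.17,0],
  [[0,-160,-160],0.17,0],
  [[0,-160,-160],0.17,0],
  [[0,-160,-160],0.17,0],
])

```text
clock: 1.92
position: [0.2972, 0.3309, 0.2317]
ee_rot: [0.615, -0.35, 0.614, 0.35]
contact_force: [-0.5, 0.9, -0.1]
width: 0.0
```

```bash
python3 -c "
from h import *
P=tgt(59.5,.040,.034,.19);print(P,delta(*P))"
```

```text
(array([ 0.48119114, -0.09280307,  0.19      ]), 59.5) (array([  41.2, -374.4, -270.6]), np.float64(-0.003))
```

Emit:
move_arm([
  [[0,-270,-196],0,0],
  [[0,-270,-196],0,0],
  [[0,-270,-196],0,0],
  [[0,-270,-196],0,0],
  [[0,-270,-196],0,0],
  [[0,-270,-196],0,0],
  [[0,-270,-196],0,0],
  [[0,-270,-196],0,0],
])

```text
clock: 2.58
position: [0.4304, 0.0248, 0.2316]
ee_rot: [0.615, -0.35, 0.613, 0.351]
contact_force: [0.9, 0.3, -0.4]
width: -0.0002
```

```bash
python3 -c "
from h import *
P=tgt(59.5,.040,.034,.19);print(P,delta(*P))"
```

```text
(array([ 0.48119114, -0.09280307,  0.19      ]), 59.5) (array([  41.4, -103.6,  -75.5]), np.float64(-0.001))
```

Emit:
move_arm([
  [[15,-50,-38],0,0],
  [[30,-100,-75],0,0],
  [[41,-104,-75],0,0],
  [[41,-104,-75],0,0],
  [[41,-104,-75],0,0],
  [[41,-104,-75],0,0],
  [[41,-104,-75],0,0],
])

```text
clock: 3.17
position: [0.4817, -0.0907, 0.1907]
ee_rot: [0.615, -0.35, 0.613, 0.352]
contact_force: [-0.5, 0.1, 0.3]
width: -0.0001
```

```bash
cat > look.py <<'E'
from h import *
import sys
n=sys.argv[1]; phi=float(sys.argv[2])
p,R,s=pose(); print("tcp",p.round(4),"yaw",np.degrees(np.arctan2(R[1,2],R[0,2])).round(1),"F",np.round(s["contact_force"],1),"t",s["clock"], "q",np.round(s["qpos"],2))
for c in ["wrist","top"]:
    cal=viewer.get_calibration(c); im=viewer.get_image(c)[:,:,::-1].copy()
    a=np.radians(phi); u=np.array([np.cos(a),np.sin(a)]);t=np.array([u[1],-u[0]])
    k=1
    if c=="top": im=cv2.resize(im[110:260,320:480],None,fx=4,fy=4,interpolation=cv2.INTER_CUBIC)
    def dot(X,col):
        q=proj(cal,X)
        if c=="top": q=(q-[320,110])*4
        cv2.circle(im,tuple(int(v) for v in q),2,col,-1)
    dot(np.r_[HUB,.086],(0,255,0)); dot(np.r_[HUB+.046*u,.084],(255,0,255))
    for r in (.021,.045):
        for b in (-.008,.008): dot(np.r_[HUB+r*u+b*t,.108],(255,255,0))
    dot(p,(0,0,255))
    cv2.imwrite(f"pics/{n}_{c}.png",im)
E
python3 look.py a 59.5
```

```text
tcp [ 0.4817 -0.0907  0.1907] yaw 59.5 F [-0.5  0.1  0.3] t 3.1667 q [-0.33  0.18  1.75  0.    1.22 -1.37]
```

View pics/a_wrist.png

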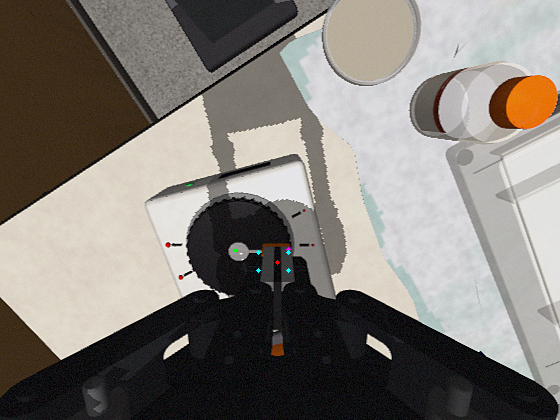

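View pics/a_top.png

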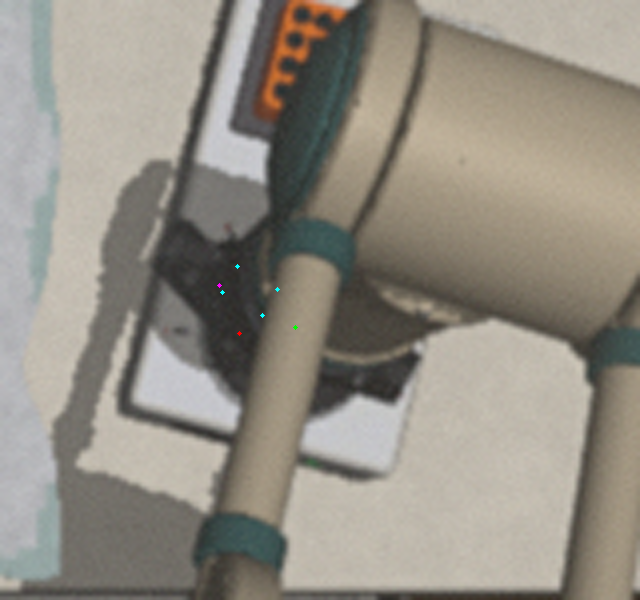

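The hub projection lands on the white cap (about (238,252) in the wrist picture). The orange face shows just beyond the fingertips at (276,245). Next I'll go down behind it.

Emit:
move_arm([
  [[35,0,0],0,0],
  [[65,0,0],0,0],
  [[85,1,-1],0,0],
  [[97,2,-1],0,0],
  [[97,2,-1],0,0],
  [[97,2,-1],0,0],
  [[97,2,-1],0,0],
])

```text
clock: 3.85
position: [0.4808, -0.09, 0.0956]
ee_rot: [0.616, -0.352, 0.612, 0.351]
contact_force: [-0.0, 0.2, 0.6]
width: -0.0
```

```bash
python3 look.py b 59.5; python3 -c "
from h import *
for k in (19,14): 
  P=tgt(59.5,k/1000,.034,.094);print(P,delta(*P))"
```

```text
tcp [ 0.4808 -0.09    0.0956] yaw 59.6 F [-0.   0.2  0.6] t 3.85 q [-0.33  0.27  1.89  0.    0.98 -1.37]
(array([ 0.49928535, -0.10346138,  0.094     ]), 59.5) (array([  1.7, -22.5,  -2. ]), np.float64(0.002))
(array([ 0.5035935 , -0.10599907,  0.094     ]), 59.5) (array([  1.7, -27.5,  -2. ]), np.float64(0.002))
```

View pics/b_wrist.png

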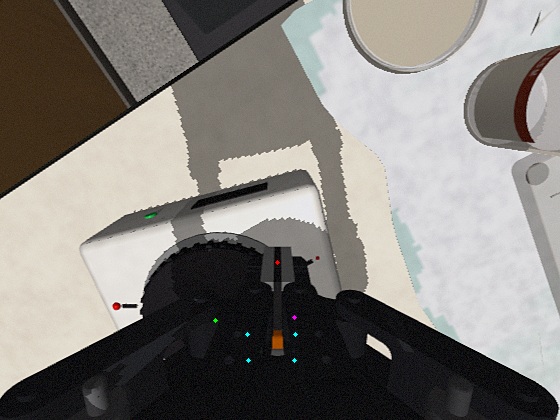

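Emit:
move_arm([
  [[1,-8,-1],0,0],
  [[2,-15,-2],0,0],
  [[2,-18,-2],0,0],
  [[2,-20,-2],0,0],
  [[2,-22,-2],0,0],
  [[2,-23,-2],0,0],
  [[2,-23,-2],0,0],
])

```text
clock: 4.53
position: [0.4998, -0.1038, 0.0936]
ee_rot: [0.616, -0.352, 0.612, 0.351]
contact_force: [-0.2, -0.5, -0.9]
width: 0.0002
```

```bash
cat > arc.py <<'E'
from h import *
import sys
p0,R,s=pose(); yaw=np.degrees(np.arctan2(R[1,2],R[0,2]))
end=float(sys.argv[1]); n=int(sys.argv[2]); back=float(sys.argv[3]) if len(sys.argv)>3 else .019
# polar of tool: angle
print("yaw",yaw.round(2),p0.round(4),np.round(s["contact_force"],1), s["clock"])
u=np.array([np.cos(np.radians(yaw)),np.sin(np.radians(yaw))]);t=np.array([u[1],-u[0]])
print("r",((p0[:2]-HUB)@u*1e3).round(1),"back",(-(p0[:2]-HUB)@t*1e3).round(1))
for ph in np.linspace(yaw,end,n+1)[1:]:
    P=tgt(ph,back,.034,.094); d,tu=delta(*P); print(round(ph,1),d,tu)
E
python3 arc.py 45 8; python3 look.py c 59.5
```

```text
yaw 59.58 [ 0.4998 -0.1038  0.0936] [-0.2 -0.5 -0.9] 4.5333
r 33.9 back 18.4
57.8 [-0.4 -0.4  0.7] 0.032
55.9 [-0.4 -1.6  1.2] 0.064
54.1 [-0.4 -2.7  1.7] 0.095
52.3 [-0.4 -3.8  2.2] 0.127
50.5 [-0.4 -5.   2.7] 0.159
48.6 [-0.4 -6.1  3.1] 0.191
46.8 [-0.4 -7.3  3.4] 0.223
45.0 [-0.4 -8.5  3.8] 0.254
tcp [ 0.4998 -0.1038  0.0936] yaw 59.6 F [-0.2 -0.5 -0.9] t 4.5333 q [-0.34  0.3   1.85  0.    0.99 -1.39]
```

View pics/c_wrist.png

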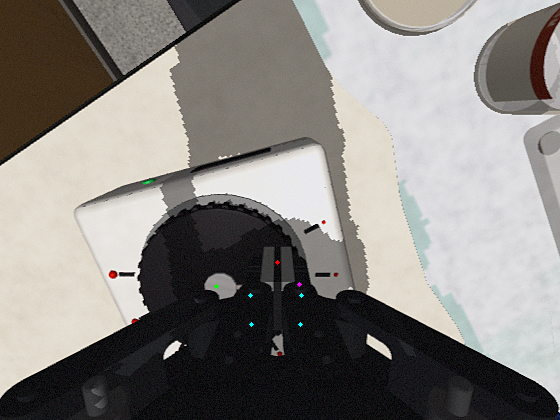

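The rim mark still sits where expected, and there's no contact force yet. I'll start along the arc slowly.

Emit:
move_arm([
  [[0,-1,0.7],0.03,0],
  [[0,-2,1.2],0.06,0],
  [[0,-3,1.7],0.095,0],
  [[0,-4,2.2],0.127,0],
  [[0,-5,2.7],0.16,0],
  [[0,-6.2,3.1],0.19,0],
  [[0,-7.3,3.4],0.223,0],
  [[0,-8.5,3.8],0.254,0],
])

```text
clock: 5.3
position: [0.5079, -0.104, 0.0935]
ee_rot: [0.655, -0.27, 0.652, 0.271]
contact_force: [-0.7, 0.2, 1.1]
width: 0.0001
```

```bash
python3 arc.py 32 8; python3 look.py d 45
```

```text
yaw 44.94 [ 0.5079 -0.104   0.0935] [-0.7  0.2  1.1] 5.3
r 33.9 back 20.4
43.3 [-0.4 -2.4  0.7] 0.028
41.7 [-0.4 -3.4  1.2] 0.056
40.1 [-0.4 -4.4  1.6] 0.085
38.5 [-0.4 -5.4  2.1] 0.113
36.9 [-0.4 -6.4  2.5] 0.141
35.2 [-0.4 -7.4  2.9] 0.169
33.6 [-0.4 -8.5  3.2] 0.198
32.0 [-0.4 -9.5  3.5] 0.226
tcp [ 0.5079 -0.104   0.0935] yaw 44.9 F [-0.7  0.2  1.1] t 5.3 q [-0.34  0.31  1.83  0.    1.   -1.13]
```

View pics/d_wrist.png

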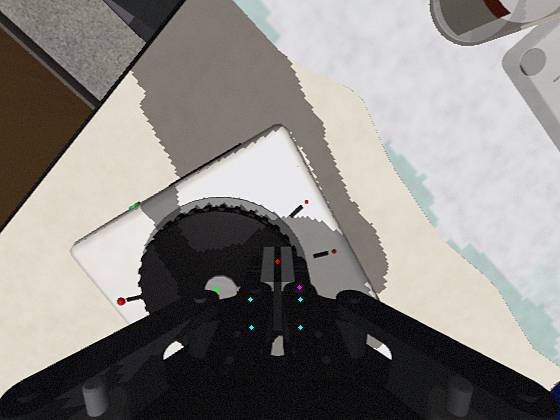

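```bash
python3 - <<'E'
from h import *
im=viewer.get_image("wrist")[:,:,::-1][180:340,120:340]
im=np.clip(im.astype(float)*1.6,0,255).astype(np.uint8)
a=cv2.resize(im,None,fx=3.5,fy=3.5,interpolation=cv2.INTER_CUBIC); cv2.imwrite("pics/dz.png",a)
im=viewer.get_image("side")[:,:,::-1][140:260,130:290]
cv2.imwrite("pics/ds.png",cv2.resize(im,None,fx=4,fy=4,interpolation=cv2.INTER_CUBIC))
E
```

```text
(no output)
```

View pics/dz.png

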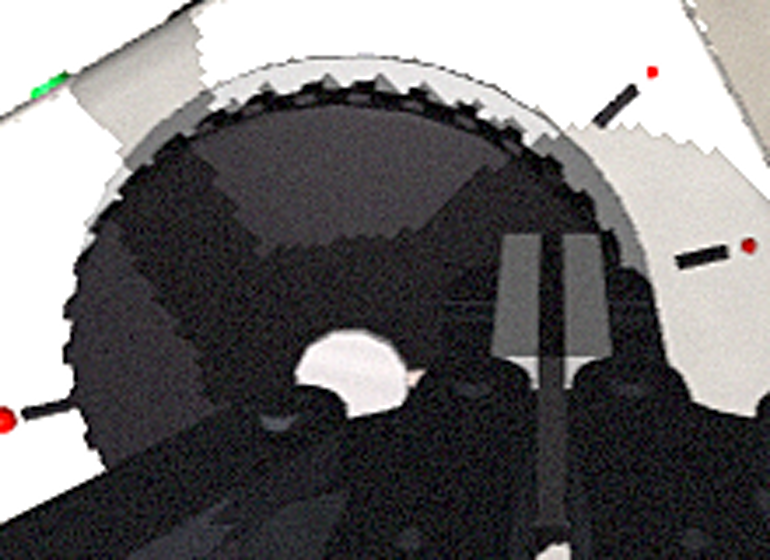

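View pics/ds.png

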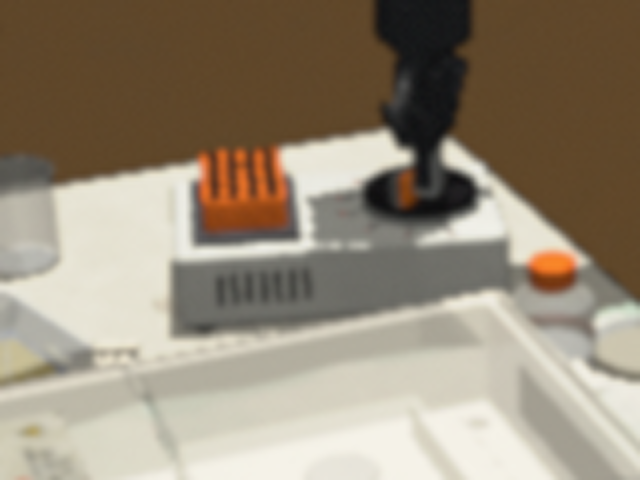

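```bash
cat >> h.py <<'E'
def sidepred(phis):
    cal=viewer.get_calibration("side")
    for ph in phis:
        a=np.radians(ph);u=np.array([np.cos(a),np.sin(a)]);t=np.array([u[1],-u[0]])
        X=np.r_[HUB+.033*u-t*.004,.1]; Y=np.r_[HUB+.033*u+t*.004,.1]
        print(ph,"orange",((proj(cal,X)-[130,140])*4).round(0),"grey",((proj(cal,Y)-[130,140])*4).round(0), "tabtop",((proj(cal,np.r_[HUB+.033*u,.108])-[130,140])*4).round(0))
def side(n):
    im=viewer.get_image("side")[:,:,::-1]
    cv2.imwrite(f"pics/{n}.png",cv2.resize(im[140:260,130:290],None,fx=4,fy=4,interpolation=cv2.INTER_CUBIC))
E
python3 -c "
from h import *
sidepred([59.5,45,29.5,-.5,-30.5,-60.5,-90.5])"
```

```text
59.5 orange [420. 180.] grey [410. 179.] tabtop [415. 170.]
45 orange [409. 179.] grey [400. 178.] tabtop [404. 169.]
29.5 orange [399. 178.] grey [391. 175.] tabtop [395. 167.]
-0.5 orange [384. 172.] grey [380. 168.] tabtop [382. 161.]
-30.5 orange [379. 164.] grey [381. 160.] tabtop [380. 152.]
-60.5 orange [385. 156.] grey [392. 152.] tabtop [388. 145.]
-90.5 orange [401. 150.] grey [410. 148.] tabtop [405. 140.]
```

In the side view the orange half moved from crop x≈418 to ≈404. That matches a tab angle of about 43–45°, so it is being pushed and is near midway. I'll continue.

Emit:
move_arm([
  [[0,-2.4,0.7],0.03,0],
  [[0,-3.4,1.2],0.056,0],
  [[0,-4.4,1.6],0.085,0],
  [[0,-5.4,2],0.113,0],
  [[0,-6.4,2.5],0.14,0],
  [[0,-7.4,2.9],0.17,0],
  [[0,-8.5,3.2],0.198,0],
  [[0,-9.5,3.5],0.226,0],
])

```text
clock: 6.17
position: [0.5178, -0.1089, 0.0936]
ee_rot: [0.681, -0.195, 0.678, 0.196]
contact_force: [-0.0, -0.3, -0.3]
width: 0.0005
```

```bash
python3 arc.py 17 8; python3 -c "
from h import *
side('e')"
```

```text
yaw 32.1 [ 0.5178 -0.1089  0.0936] [-0.  -0.3 -0.3] 6.1667
r 34.2 back 18.1
30.2 [-0.4 -0.3  0.4] 0.033
28.3 [-0.4 -1.4  0.9] 0.066
26.4 [-0.3 -2.6  1.5] 0.099
24.5 [-0.3 -3.8  2. ] 0.132
22.7 [-0.3 -5.   2.4] 0.165
20.8 [-0.3 -6.2  2.8] 0.198
18.9 [-0.3 -7.4  3.2] 0.231
17.0 [-0.3 -8.6  3.5] 0.263
```

View pics/e.png

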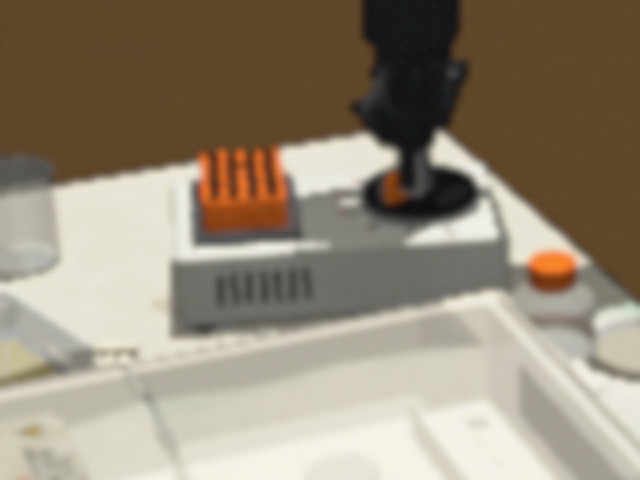

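Orange is now at x≈394, which means the dial has clicked to about 29°: one click up. I'll carry on to the second.

Emit:
move_arm([
  [[0,-0.3,0.4],0.033,0],
  [[0,-1.4,0.9],0.066,0],
  [[0,-2.6,1.5],0.1,0],
  [[0,-3.8,2],0.132,0],
  [[0,-5,2.4],0.165,0],
  [[0,-6.2,2.8],0.198,0],
  [[0,-7.4,3.2],0.23,0],
  [[0,-8.6,3.5],0.263,0],
])

```text
clock: 6.88
position: [0.525, -0.1138, 0.0936]
ee_rot: [0.701, -0.103, 0.698, 0.105]
contact_force: [-0.8, 0.1, -0.1]
width: 0.0002
```

```bash
python3 arc.py 3 8
```

```text
yaw 16.94 [ 0.525  -0.1138  0.0936] [-0.8  0.1 -0.1] 6.8833
r 33.7 back 19.6
15.2 [-0.4 -1.7  0.8] 0.03
13.5 [-0.4 -2.7  1.3] 0.061
11.7 [-0.4 -3.8  1.8] 0.091
10.0 [-0.4 -4.9  2.3] 0.122
8.2 [-0.4 -6.   2.7] 0.152
6.5 [-0.4 -7.1  3.1] 0.182
4.7 [-0.4 -8.2  3.5] 0.213
3.0 [-0.4 -9.4  3.8] 0.243
```

Emit:
move_arm([
  [[0,-1.7,0.8],0.03,0],
  [[0,-2.7,1.3],0.06,0],
  [[0,-3.8,1.8],0.09,0],
  [[0,-4.9,2.3],0.122,0],
  [[0,-6,2.7],0.152,0],
  [[0,-7.1,3.1],0.182,0],
  [[0,-8.2,3.5],0.213,0],
  [[0,-9.4,3.8],0.243,0],
])

```text
clock: 7.55
position: [0.5313, -0.1218, 0.0936]
ee_rot: [0.708, -0.018, 0.705, 0.019]
contact_force: [-0.8, -0.4, -0.2]
width: -0.0001
```

```bash
python3 arc.py -12 8;python3 look.py f -0.5; python3 -c "
from h import *
side('f')"
```

```text
yaw 3.0 [ 0.5313 -0.1218  0.0936] [-0.8 -0.4 -0.2] 7.55
r 34.0 back 18.9
1.1 [-0.4 -1.   0.6] 0.033
-0.8 [-0.4 -2.1  1.2] 0.065
-2.6 [-0.4 -3.3  1.7] 0.098
-4.5 [-0.4 -4.5  2.2] 0.131
-6.4 [-0.4 -5.6  2.7] 0.164
-8.3 [-0.4 -6.9  3.1] 0.196
-10.1 [-0.4 -8.1  3.5] 0.229
-12.0 [-0.4 -9.3  3.8] 0.262
tcp [ 0.5313 -0.1218  0.0936] yaw 3.0 F [-0.8 -0.4 -0.2] t 7.55 q [-0.36  0.34  1.78  0.    1.02 -0.41]
```

View pics/f.png

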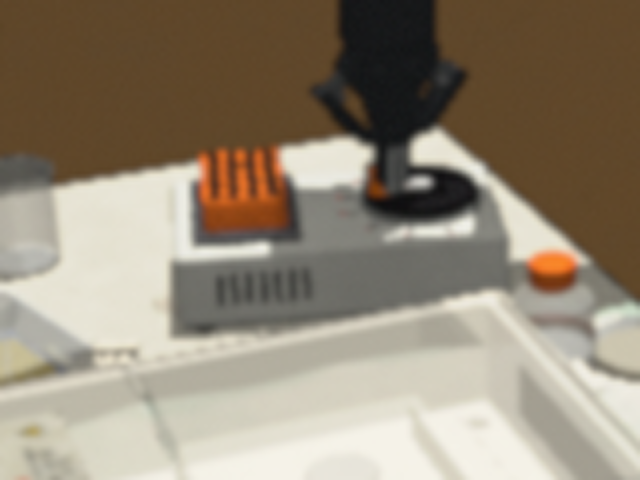

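View pics/f_wrist.png

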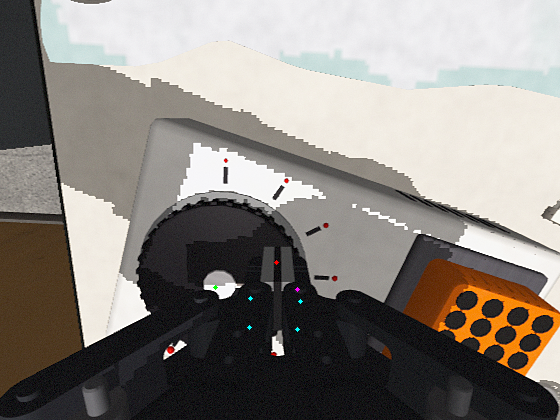

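The dial is at about −0.5°, two clicks up, and the heater hasn't moved. On to the third.

Emit:
move_arm([
  [[0,-1,0.6],0.033,0],
  [[0,-2.1,1.2],0.065,0],
  [[0,-3.3,1.7],0.1,0],
  [[0,-4.5,2.2],0.13,0],
  [[0,-5.6,2.7],0.164,0],
  [[0,-6.9,3.1],0.196,0],
  [[0,-8.1,3.5],0.23,0],
  [[0,-9.3,3.8],0.262,0],
])

```text
clock: 8.37
position: [0.5352, -0.1303, 0.0935]
ee_rot: [0.704, 0.075, 0.702, -0.072]
contact_force: [-0.7, 0.8, 0.4]
width: -0.0
```

```bash
python3 arc.py -27 8
```

```text
yaw -11.93 [ 0.5352 -0.1303  0.0935] [-0.7  0.8  0.4] 8.3667
r 33.5 back 19.5
-13.8 [-0.5 -1.6  1.1] 0.033
-15.7 [-0.5 -2.7  1.7] 0.066
-17.6 [-0.5 -3.9  2.2] 0.099
-19.5 [-0.5 -5.1  2.7] 0.131
-21.3 [-0.5 -6.3  3.1] 0.164
-23.2 [-0.5 -7.5  3.5] 0.197
-25.1 [-0.5 -8.7  3.9] 0.23
-27.0 [-0.5 -9.9  4.3] 0.263
```

Emit:
move_arm([
  [[0,-1.6,1.1],0.033,0],
  [[0,-2.7,1.7],0.066,0],
  [[0,-3.9,2.2],0.1,0],
  [[0,-5.1,2.7],0.13,0],
  [[0,-6.3,3.1],0.164,0],
  [[0,-7.5,3.5],0.197,0],
  [[0,-8.7,3.9],0.23,0],
  [[0,-9.9,4.3],0.263,0],
])

```text
clock: 9.03
position: [0.5373, -0.1406, 0.0935]
ee_rot: [0.689, 0.167, 0.687, -0.164]
contact_force: [0.3, 1.9, 0.4]
width: -0.0004
```

```bash
python3 arc.py -42 8; python3 look.py g -30.5; python3 -c "
from h import *
side('g')"
```

```text
yaw -27.03 [ 0.5373 -0.1406  0.0935] [0.3 1.9 0.4] 9.0333
r 33.9 back 19.3
-28.9 [-0.5 -1.4  0.7] 0.033
-30.8 [-0.5 -2.5  1.3] 0.065
-32.6 [-0.5 -3.7  1.8] 0.098
-34.5 [-0.5 -4.9  2.3] 0.131
-36.4 [-0.5 -6.   2.8] 0.163
-38.3 [-0.5 -7.2  3.2] 0.196
-40.1 [-0.5 -8.5  3.6] 0.229
-42.0 [-0.5 -9.7  3.9] 0.261
tcp [ 0.5373 -0.1406  0.0935] yaw -27.0 F [0.3 1.9 0.4] t 9.0333 q [-0.38  0.36  1.75  0.01  1.03  0.08]
```

View pics/g.png

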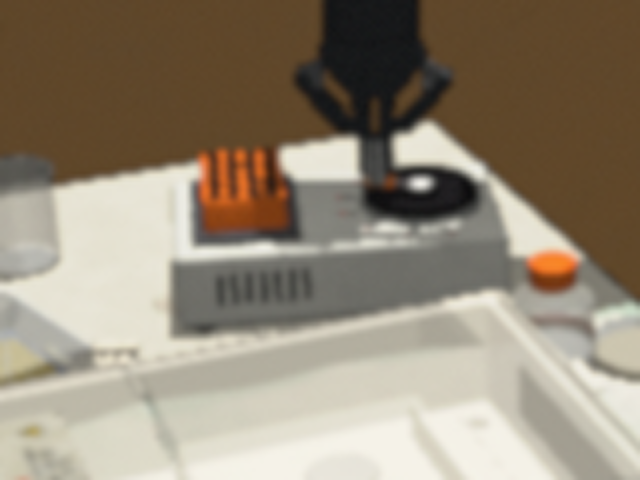

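View pics/g_wrist.png

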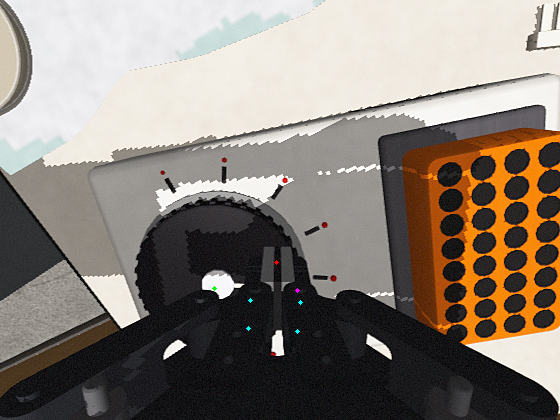

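Third click is in at about −30°. For the fourth I'll stop at about −55°, past midway at −45.5° but short of the next detent.

Emit:
move_arm([
  [[0,-1.4,0.7],0.033,0],
  [[0,-2.5,1.3],0.065,0],
  [[0,-3.7,1.8],0.1,0],
  [[0,-4.9,2.3],0.13,0],
  [[0,-6,2.8],0.163,0],
  [[0,-7.2,3.2],0.196,0],
  [[0,-8.5,3.6],0.23,0],
  [[0,-9.7,3.9],0.26,0],
])

```text
clock: 9.85
position: [0.5364, -0.1509, 0.0935]
ee_rot: [0.661, 0.254, 0.66, -0.25]
contact_force: [0.4, 0.2, 0.4]
width: 0.0
```

```bash
python3 arc.py -55 7
```

```text
yaw -41.8 [ 0.5364 -0.1509  0.0935] [0.4 0.2 0.4] 9.85
r 33.9 back 19.0
-43.7 [-0.5 -1.1  0.7] 0.033
-45.6 [-0.6 -2.3  1.2] 0.066
-47.5 [-0.6 -3.4  1.8] 0.099
-49.3 [-0.6 -4.6  2.3] 0.132
-51.2 [-0.6 -5.8  2.7] 0.165
-53.1 [-0.6 -7.   3.1] 0.197
-55.0 [-0.6 -8.3  3.5] 0.23
```

Emit:
move_arm([
  [[0,-1.1,0.7],0.033,0],
  [[0,-2.3,1.2],0.066,0],
  [[0,-3.4,1.8],0.1,0],
  [[0,-4.6,2.3],0.13,0],
  [[0,-5.8,2.7],0.165,0],
  [[0,-7,3.1],0.197,0],
  [[0,-8.3,3.5],0.23,0],
  [[0,-8.3,3.5],0.23,0],
])

```text
clock: 10.52
position: [0.5333, -0.1597, 0.0934]
ee_rot: [0.628, 0.328, 0.627, -0.324]
contact_force: [0.0, 0.5, -0.3]
width: 0.0001
```

```bash
python3 arc.py -57 1; python3 look.py h -60.5; python3 -c "
from h import *
side('h')"
```

```text
yaw -54.94 [ 0.5333 -0.1597  0.0934] [ 0.   0.5 -0.3] 10.5167
r 34.2 back 18.7
-57.0 [-0.6 -0.9  0.4] 0.036
tcp [ 0.5333 -0.1597  0.0934] yaw -54.9 F [ 0.   0.5 -0.3] t 10.5167 q [-0.42  0.36  1.75  0.01  1.03  0.54]
```

View pics/h.png

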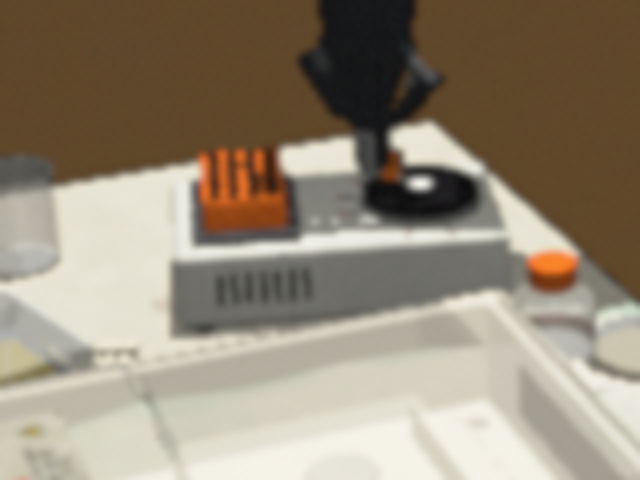

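View pics/h_wrist.png

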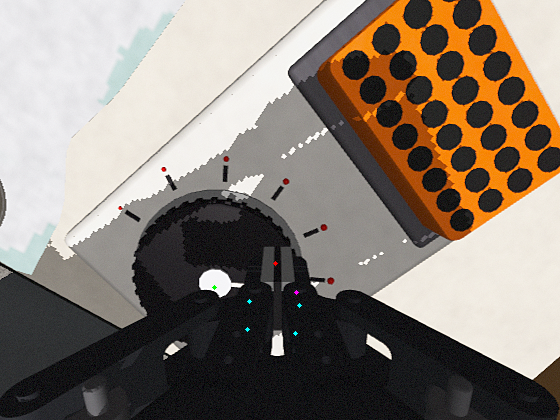

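Force is near zero and the white line runs along the tab direction at (237,285). I'll back off, lift, and check.

Emit:
move_arm([
  [[0,4,0],0,0],
  [[0,8,0],0,0],
  [[0,13,0],0,0],
  [[0,13,0],0,0],
  [[-35,13,0],0,0],
  [[-75,13,0],0,0],
  [[-110,13,0],0,0],
  [[-130,13,0],0,0],
])

```text
clock: 11.33
position: [0.5453, -0.1529, 0.2278]
ee_rot: [0.63, 0.328, 0.625, -0.324]
contact_force: [0.4, -0.4, -0.5]
width: -0.0002
```

Emit:
move_arm([
  [[0,0,-40],0,0],
  [[0,0,-80],0,0],
  [[0,0,-120],0,0],
  [[0,0,-160],0,0],
  [[0,0,-200],0,0],
  [[0,0,-240],0,0],
  [[0,0,-240],0,0],
  [[0,0,-240],0,0],
])

```text
clock: 12.0
position: [0.406, 0.0448, 0.2271]
ee_rot: [0.631, 0.326, 0.625, -0.322]
contact_force: [-0.3, -0.3, -0.3]
width: -0.0
```

```bash
python3 look.py i -60.5; python3 -c "
from h import *
side('i')
viewer.get_image('top')
c=viewer.get_calibration('top')
for n in ['tab','rim_mark']:
  for q in finder.look_for(n,'top')[:1]:
    v=ray(c,q['centre'],.1 if n=='tab' else .09)[:2]-HUB; print(n,q['score'],np.degrees(np.arctan2(v[1],v[0])),np.linalg.norm(v))
"
```

```text
tcp [0.406  0.0448 0.2271] yaw -54.6 F [-0.3 -0.3 -0.3] t 12.0 q [-0.06  0.02  1.83  0.    1.28  0.89]
tab 0.64 -27.802774753223655 0.01775447906124791
rim_mark 0.65 -24.217429679096952 0.015551928277019985
```

View pics/i_top.png

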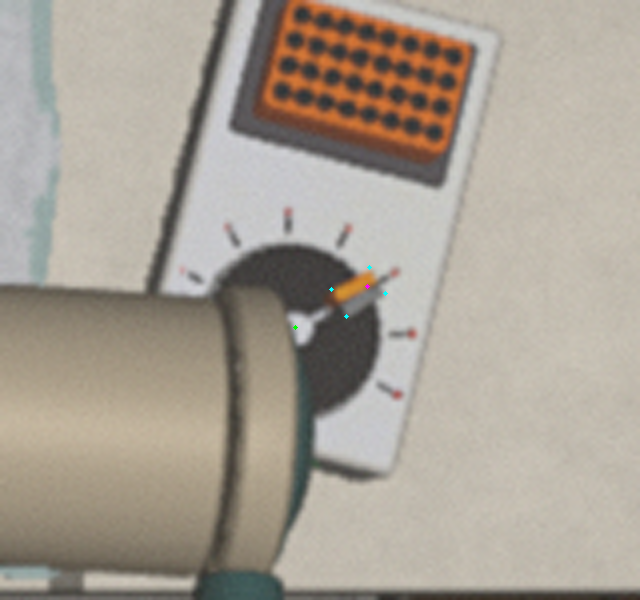

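View pics/i.png

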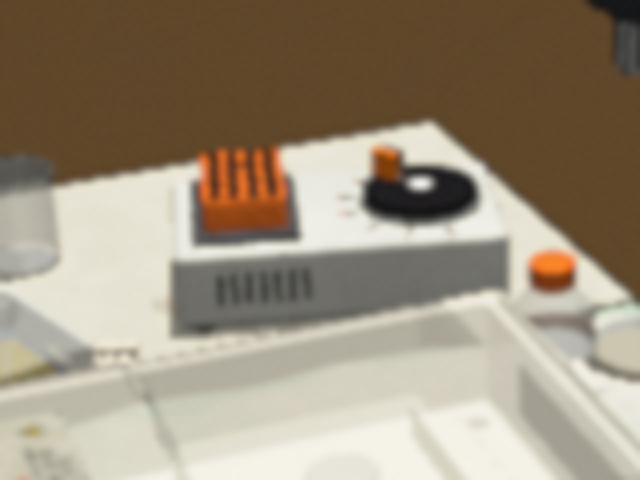

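The tab now points at the sixth tick (crop (388,278)), four past the second where it started. The model's tab corners overlay it, and the heater and bystanders are where they were. I'll hand it in.

```bash
python3 -c "
from rig import manip
print(manip.sign_off(), manip.get_state()['clock'])"
```

```text
the job is handed in; nothing more can be done
the job is handed in; nothing more can be done
```

I turned the dial four clicks clockwise, from the second tick to the sixth, and handed the job in after about 12 s of the 51 s limit. I pushed only the orange face, using the closed fingertips moving round in an arc, then backed off and lifted clear.

- **Dial:** With the arm moved away, the top view shows the tab lined up with the sixth tick, at about −60.5° in world angle. The side view agrees.
- **Heater and surroundings:** The heater and tube block show no visible movement in the top or side view. I saw no sign that anything around it had been touched, though I didn't measure each item again at the end.
- **Force:** The highest force reading I saw, taken at the end of each move, was about 2 N.
- **Disagreement:** At the end, the trained finder put the tab and rim mark at about −25°, and only 16–18 mm from the dial axis. The tab is really 33 mm out and the rim mark 46 mm, so I took these as the arm partly hiding the dial and relied on the pictures.

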